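# Seat the axle carrier and hold a spread snap ring at its groove

### The arm

A 6-joint arm with a two-finger parallel gripper is mounted at the origin on a cart in front of the work surface, level with it; the furniture and walls round the work are solid. World frame = base frame: x ahead of the robot, y to its left, z up, the work surface at z = 0. Lengths are in m, angles in rad, forces in N, time in s.
With the tool pointing down it reaches from about 0.35 to 0.975 m from the base axis. Payload 4.9 kg.
Tool frame: the origin (TCP) lies between the finger pads; the fingertips stand 14 mm ahead of it and the grasp point (between the pads) lies 5 mm behind it (manip.tcp_to_tips is the distance from the TCP to the fingertips, in m); z points along the fingers, y is the line along which they close (so a half turn about z gives the same grasp; the last joint's range is limited). The gripper opens to 85 mm and grips with 20 to 120 N. Pads are 22 mm wide; open, the fingers measure 114 mm over their backs; the gripper's body (76 mm by 85 mm) begins 54 mm behind the grasp point. The pads swing forward as they close: fully open they stand 13 mm farther back than shut.
Start: joints at [-1.239, 0.053, 1.613, -0, 1.476, -0.119], TCP at [0.272, -0.563, 0.245] pointing down, gripper open.
Joint ranges: [-3.01, 3.01], [-1.01, 2.22], [0.06, 2.58], [-1.02, 4.17], [0.09, 2.62], [-3.14, 3.14]. Speed limits (rad/s): [2.57, 2.57, 3.14, 3.14, 3.14, 3.14].

### API

Orientations are given as a unit quaternion [w, x, y, z].
In Python, from plant import manip gives the robot as it stands.
- The arm moves only by the tool servo_tool, never from a script. Its argument "moves" is a list that holds one entry, the list of rows, each a list of 7 numbers: the shift along the tool's x, y, z in mm, then the turn, a rotation vector about the tool's x, y, z in degrees, then the finger opening in mm, from 0 to 85.4. In form: [[[x, y, z, ax, ay, az, fingers], ...]]. A call has 1 to 12 rows; each row shifts and turns the commanded pose from where the row before left it, along the tool's axes as they then stand; what a row does not reach is not made up. A row lasts 1/8 s, in which the tool goes at most 62.5 mm and 10.7 degrees, less where a joint would pass 70% of its speed; a pose out of reach is approached as far as the arm can. A call with a gripper value outside its range is refused whole. The fingers move at their own pace and stop on an object; the grip force is fixed at half the most. Time passes only in rows, so rows that do not move let the fingers close. It gives the time, the measured TCP pose, the force, the opening and the grip force at its end, in the units of the state.
- manip.state(): the state, without advancing time (a new reading comes with each control period).
- manip.grab_frame(name): name is "scene" or "top" or "wrist"; returns a dict with "image" (384x512x3 uint8, blue, green, red), "mtx" (3x3 intrinsics, pixels), "dist_coeffs" ([k1, k2, p1, p2, k3] as OpenCV has them; the pictures are not rectified), "eye" and "rotation" of the camera in the world. Camera axes: x right, y down, z forward; pixel columns grow to the right and rows downward; lengths in m; the calibration is good to about 2 mm. A picture is of the moment at which its call begins. There is no depth.
- manip.job_done(): hands the job in; it is judged then, once.
The state is a dict: "time": time; "joint_pos": joint angles; "joint_vel": joint speeds; "joint_efforts": joint torques, N m; "tool_pos": TCP position; "tool_rot": TCP orientation; "contact_force": force on the tool from outside, world axes, zero at the start; "ft_torque": the same for the moment, N m; "gripper_width": opening from 0.0 (shut) to 1.0 (fully open); "grasp_force": force on a finger pad.
Only numpy, scipy, OpenCV 4.12 (cv2) and the standard library are available. Lean on these libraries where they do the work, as an engineer would, in place of code of your own. Each camera call takes 0.05 s, during which the arm holds its last target. There are 200 camera calls.

### The job

Slide the carrier plate with its upright axle stub fully home into the slotted holder and let go of it. Then take the circlip pliers from their stand by the handles, squeeze them right to their stop so that the snap ring on the tips is spread, bring the ring over the top of the stub and down to the groove, and finish while still holding it there: pliers upright and squeezed, ring centred at the height of the groove, not resting on the stub. Leave the other things on the board where they are.

Things in the scene. Friction and masses are not known exactly. Their poses are not given: they have to be found in the camera images.
- board: fixed plywood work board, 500 (x) x 1000 (y) mm, that bridges the valve bodies; everything below stands on it. Its top is 125 mm above the worktop (z = 0.125); the origin is at the worktop's z = 0. 'Board' heights below are above its top.
- holder: fixed aluminium U-shaped holder, 23 mm high, open towards its -x side. Its origin is on the board, exactly where the carrier's centre lies when the carrier is fully home against the back stop; its +x is the direction in which the carrier slides in. Two parallel side rails, 95 mm apart inside, run from x = -30 to +68 mm; a lip on each rail, underside 18 mm above the board, reaches 8 mm inwards over the plate. Flared mouth down to x = -48 mm.
- carrier_mid (a point): centre of the carrier's plate, 4 mm above the plate's underside. The carrier is loose (about 0.5 kg), slides on the board: steel plate 120 (x) x 90 (y) x 8 mm; +x end goes into the holder first; axle stub and handle stand on it. At the start it lies in front of the holder's mouth, a little askew.
- carrier_handle (a point): point to grip on the carrier's upright black handle, 45 mm from the plate's centre towards -x, 40 mm above the plate's underside. The handle is 16 (x) x 24 (y) mm, its top 58 mm above the board. Axes as the carrier's.
- groove (a point): centre of the groove of the axle stub, on the stub's axis, 20 mm from the plate's centre towards +x, 54 mm above the board. The stub is upright, 30 mm in diameter; the groove is 8 mm high and 24 mm in diameter.
- stub_top (a point): centre of the stub's top face, 76 mm above the board (22 mm above the groove's centre).
- stand: fixed stand of the pliers, base 80 (x) x 130 (y) mm, two posts 88 mm apart along y, 110 mm high, each with an open-topped notch 36 mm wide and 12 mm deep. Origin on the board under its middle. The pliers hang in the notches by their steel crossbar and lift out straight upwards.
- pliers_grip (a point): midway between the two handles of the pliers, at the height to grip them, 70 mm above the pivots (175 mm above the board in the stand; handle tops 200 mm). The pliers are loose (0.25 kg), upright, handles up, with a 100 mm crossbar along y at the pivots. Black handles, side by side along y: 18 (x) x 50 (z) mm, 62 mm over their outsides relaxed, 41 mm at the stop. Axes: z up, y across the handles, x from the pliers towards the ring's centre.
- ring_centre (a point): centre of the snap ring when spread, fixed to the pliers: 18.6 mm towards +x of the pliers' axis and 140 mm below the grip point. The ring is level, 4 mm thick, hooked on the tips for good. Spread to the stop its bore is 36 mm; relaxed it is oval and too narrow for the stub. The ring, lugs and tips reach 27 mm from this centre and 5 mm below it.
- jaw_left (a joint): turn of the pliers' left jaw, the right one mirrors it: 0 relaxed, grows to 0.153 rad at the stop as the handles are squeezed together (ring fully spread). A spring returns it; about 3 N on each handle starts it and 12 N hold it at the stop, which carries any extra grip (it gives a little and may read up to 0.17).
- tub: bystander: grease tub with yellow lid, 66 mm across, 42 mm high; origin at its underside
- dish: bystander: small steel dish of nuts, 69 mm across, 20 mm high; origin at its underside
- oil: bystander: white oil dropper bottle, 38 mm across, 126 mm high; origin at its underside
- spare: bystander: flat orange ring plate, 70 mm across, 12 mm high; origin at its underside
- driver: bystander: screwdriver, 190 mm long, 26 mm thick; origin at its underside
- key: bystander: black hex key, 92 mm long; origin at its underside
- bolt: bystander: M8 bolt, 35 mm long; origin at its underside

How it is judged:
On the way, in this order (a step that is already met when the one before it is completed fails the run):
1. the carrier is fully home in the holder and let go (x of carrier_mid in the frame of holder between -0.004 and 0.006 m and y of carrier_mid in the frame of holder between -0.004 and 0.004 m and z of carrier_mid in the frame of holder below 0.008 m and angle between the x axis of carrier_mid and the x axis of holder, either way round below 0.06 rad and contact force between the fingers and carrier below 0.1 N), for 0.2 s.
2. the ring, spread by the squeezed pliers, is above the top of the stub (value of joint jaw_left above 0.13 rad and horizontal distance between ring_centre and stub_top below 0.012 m and z of ring_centre in the frame of stub_top above 0.002 m), for 0.05 s.
At the end, for the whole second after the job is handed in: Carrier within 4 mm of home; ring around the stub, its centre within 3 mm of the groove's centre sideways and in height; jaws past 0.13 rad; pliers gripped (over 5 N), upright within 0.1 rad, still, pressing on the carrier with under 2 N (x of carrier_mid in the frame of holder between -0.004 and 0.006 m and y of carrier_mid in the frame of holder between -0.004 and 0.004 m and z of carrier_mid in the frame of holder below 0.008 m and angle between the x axis of carrier_mid and the x axis of holder, either way round below 0.06 rad and value of joint jaw_left above 0.13 rad and horizontal distance between ring_centre and groove below 0.003 m and z of ring_centre in the frame of groove between -0.003 and 0.003 m and angle between ring_centre's own z axis and vertical below 0.1 rad and contact force between the fingers and pliers above 5 N and contact force between pliers and carrier below 2 N and linear speed of pliers below 0.02 m/s); the arm keeps its last pose, push and grip.
It fails at once if a bystander is moved by more than 30 mm (distance of any of tub, dish, oil, spare, driver, key, bolt from where it was at the start of the episode above 0.03 m).
It fails at once if the carrier is tipped (angle between carrier_mid's own z axis and vertical above 0.25 rad).
It also fails if it takes over 69 s, if anything falls off the work surface, if the arm or the gripper's body presses on something with over 40 N, if the wrist force passes 120 N, or if a joint passes its speed limit or range.

## Working session

There is one attempt and no reset: what is moved stays moved. The work goes in short steps, Python scripts to look and compute and a tool call to move; the robot and the scene stay as the last step left them, time stands still between calls to the robot, and variables do not carry over. Pictures are saved under pics/ and viewed, at most 10 in all, crops included, and the job is handed in when it is done.

Besides the shell and the picture viewer there is one more tool, called after "Call:" by a JSON object that holds its "op" and its "data". servo_tool: Moves the arm, as the interface text tells. Its arguments: {"type":"object","properties":{"moves":{"type":"array"}},"required":["moves"]}

```bash
mkdir -p pics; ls
cat > h.py <<'E'
import numpy as np, cv2, json
from plant import manip
def grab(n,tag):
    f=manip.grab_frame(n); cv2.imwrite(f'pics/{tag}.png',f['image'])
    np.savez(f'pics/{tag}.npz',**{k:np.array(f[k]) for k in('mtx','dist_coeffs','eye','rotation')},image=f['image'])
    return f
def load(tag): return dict(np.load(f'pics/{tag}.npz'))
def ray(f,px,z):
    u=cv2.undistortPoints(np.array([[px]],float),f['mtx'],f['dist_coeffs'])[0,0]
    d=np.array(f['rotation'])@np.array([u[0],u[1],1]); e=np.array(f['eye'])
    return e+d*(z-e[2])/d[2]
def proj(f,P):
    R=np.array(f['rotation']); p=(np.atleast_2d(P)-np.array(f['eye']))@R
    return cv2.projectPoints(p.reshape(-1,1,3),np.zeros(3),np.zeros(3),np.array(f['mtx']),np.array(f['dist_coeffs']))[0][:,0]
def st():
    s=manip.state(); print({k:np.round(v,4).tolist() for k,v in s.items() if k in('time','joint_pos','tool_pos','tool_rot','contact_force','gripper_width','grasp_force')})
    return s
E
python3 - <<'E'
from h import *
st()
a=grab('top','t0');b=grab('scene','s0')
for f in(a,b): print(np.round(f['eye'],3),np.round(f['rotation'],3).tolist(),np.round(f['mtx'],1).tolist())
E
python3 -c "
import cv2
for n in('t0','s0'):
    cv2.imwrite(f'pics/{n}b.png',cv2.resize(cv2.imread(f'pics/{n}.png'),(800,600),interpolation=cv2.INTER_CUBIC))"
```

```text
pics
{'time': 0.0, 'joint_pos': [-1.239, 0.0533, 1.6143, -0.0, 1.476, -0.119], 'tool_pos': [0.2721, -0.562, 0.2441], 'tool_rot': [-0.001, 0.9747, 0.2235, -0.0001], 'contact_force': [0.1889, -0.2332, 0.0588], 'grasp_force': 0.0, 'gripper_width': 0.9978}
[0.328 0.055 1.568] [-0.051, 0.705, -0.705, 0.063] [[428.2, 0.0, 257.4], [0.0, 428.2, 181.5], [0.0, 0.0, 1.0]]
[0.143 0.678 1.154] [0.089, -0.249, 0.907, -0.328] [[433.9, 0.0, 259.2], [0.0, 433.9, 189.1], [0.0, 0.0, 1.0]]
```

View pics/t0b.png

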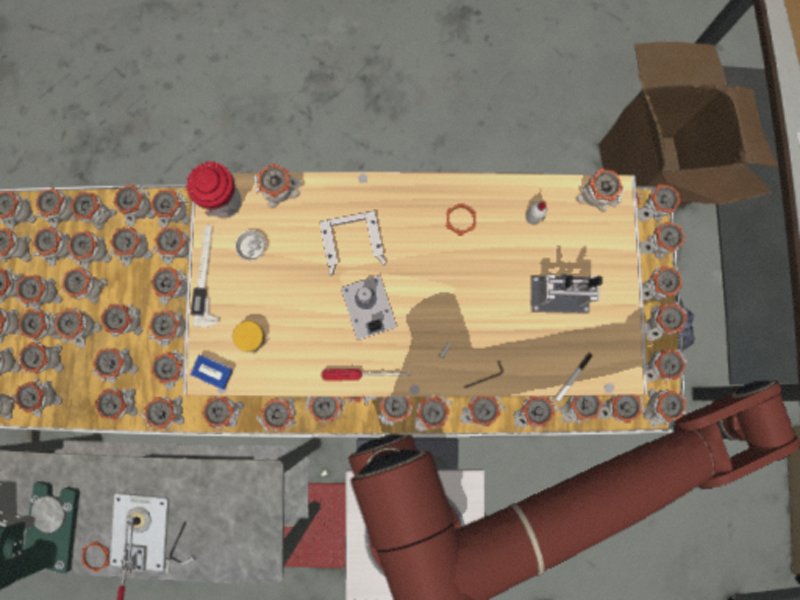

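View pics/s0b.png

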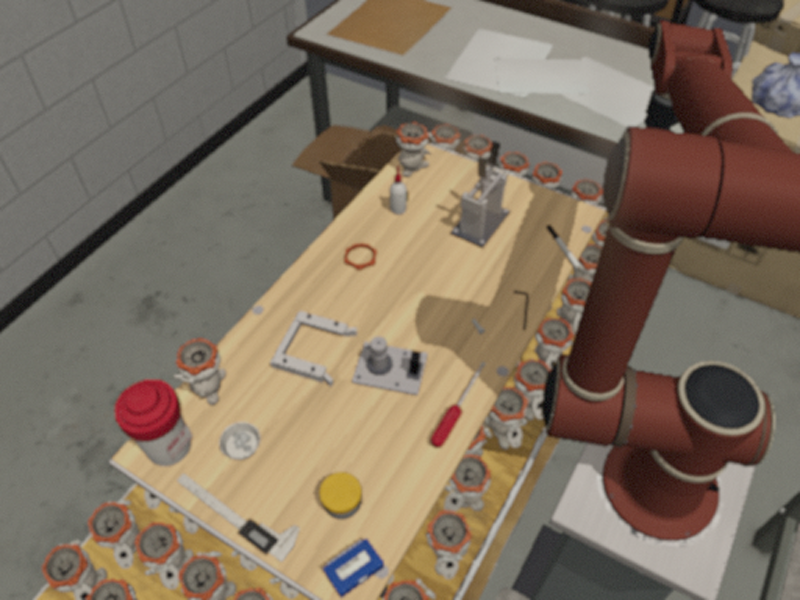

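The top view shows the holder around (352,240), with its mouth toward the robot. The carrier is at (368,307) with its handle at (375,325). The pliers and stand are at (567,290). Next I work out rough positions.

Run:
```python
from h import *
f=load('t0');k=1.5625
def r(n,p,z): print(n,np.round(ray(f,(p[0]/k,p[1]/k),z),4))
r('handle top',(375,325),.183); r('stub top',(365,293),.201)
r('plate c',(368,307),.133)
for n,p in dict(backL=(322,222),backR=(376,212),tipL=(332,270),tipR=(382,262)).items(): r(n,p,.148)
for n,p in dict(a=(531,277),b=(598,277),c=(590,312),d=(532,308)).items(): r('stand',p,.13)
r('plh1',(572,293),.325);r('plh2',(597,281),.325)
for n,p,z in [('oil',(537,212),.2),('spare',(460,219),.13),('driver',(343,374),.14),('tub',(248,336),.16)]: r(n,p,z)
s=manip.state()
w=grab('wrist','w0')
print(np.round(w['eye'],3),np.round(w['rotation'],3).tolist(),np.round(w['mtx'],0).tolist())
from scipy.spatial.transform import Rotation as R
q=np.array(s['tool_rot']);M=R.from_quat(np.r_[q[1:],q[0]]).as_matrix();print(np.round(M,3)); print('cam in tool',np.round(M.T@(np.array(w['eye'])-s['tool_pos']),3),np.round(M.T@w['rotation'],3).tolist())
```

```text
Traceback (most recent call last):
  File "h.py", line 10, in ray
    d=np.array(f['rotation'])@np.array([u[0],u[1],1]); e=np.array(f['eye'])
      ~~~~~~~~~~~~~~~~~~~~~~~^~~~~~~~~~~~~~~~~~~~~~~~
ValueError: matmul: Input operand 1 has a mismatch in its core dimension 0, with gufunc signature (n?,k),(k,m?)->(n?,m?) (size 3 is different from 4)
```

```bash
python3 - <<'E'
s=open('h.py').read()
s=s.replace("np.array(f['rotation'])","rm(f['rotation'])").replace("def grab","from scipy.spatial.transform import Rotation\ndef rm(q): q=np.array(q); return Rotation.from_quat(np.r_[q[1:],q[0]]).as_matrix()\ndef grab")
open('h.py','w').write(s)
E
python3 - <<'E'
from h import *
f=load('t0');k=1.5625
def r(n,p,z): print(n,np.round(ray(f,(p[0]/k,p[1]/k),z),4))
r('handle top',(375,325),.183); r('stub top',(365,293),.201)
r('plate c',(368,307),.133)
for n,p in dict(backL=(322,222),backR=(376,212),tipL=(332,270),tipR=(382,262)).items(): r(n,p,.148)
for n,p in dict(a=(531,277),b=(598,277),c=(590,312),d=(532,308)).items(): r('stand',p,.13)
r('plh1',(572,293),.325);r('plh2',(597,281),.325)
for n,p,z in [('oil',(537,212),.2),('spare',(460,219),.13),('driver',(343,374),.14),('tub',(248,336),.16)]: r(n,p,z)
s=manip.state()
w=grab('wrist','w0')
print(np.round(w['eye'],3),np.round(w['mtx'],0).tolist())
M=rm(s['tool_rot']);print(np.round(M,3)); print('cam in tool',np.round(M.T@(np.array(w['eye'])-s['tool_pos']),3),np.round(M.T@rm(w['rotation']),3).tolist())
E
```

```text
handle top [0.4649 0.0878 0.183 ]
stub top [0.5294 0.1084 0.201 ]
plate c [0.5089 0.1043 0.133 ]
backL [0.6938 0.2058 0.148 ]
backR [0.7165 0.0879 0.148 ]
tipL [0.5872 0.182  0.148 ]
tipR [0.605  0.0743 0.148 ]
stand [ 0.5759 -0.2531  0.13  ]
stand [ 0.5763 -0.4046  0.13  ]
stand [ 0.4981 -0.3828  0.13  ]
stand [ 0.5072 -0.2532  0.13  ]
plh1 [ 0.5116 -0.2897  0.325 ]
plh2 [ 0.5349 -0.3399  0.325 ]
oil [ 0.7045 -0.2561  0.2   ]
spare [ 0.7062 -0.0982  0.13  ]
driver [0.3646 0.1563 0.14  ]
tub [0.4429 0.3572 0.16  ]
[ 0.343 -0.527  0.373] [[300.0, 0.0, 257.0], [0.0, 300.0, 193.0], [0.0, 0.0, 1.0]]
[[ 0.9    0.436 -0.001]
 [ 0.436 -0.9    0.002]
 [ 0.    -0.002 -1.   ]]
cam in tool [ 0.079 -0.001 -0.128] [[0.0, -0.951, -0.308], [1.0, 0.0, 0.001], [-0.0, -0.308, 0.951]]
```

Call:
{"op": "servo_tool", "data": {"moves": [[[0,0,-62,0,0,8.6,85],[0,0,-62,0,0,8.6,85],[0,0,-62,0,0,8.6,85],[43,-40,0,0,0,0,85],[43,-40,0,0,0,0,85],[43,-40,0,0,0,0,85],[43,-40,0,0,0,0,85],[43,-40,0,0,0,0,85],[43,-40,0,0,0,0,85],[0,0,0,0,0,0,85]]]}}

```text
time: 1.4
tool_pos: [0.5323, -0.3194, 0.4305]
tool_rot: [-0.001, 1.0, 0.003, -0.0]
contact_force: [-0.5, -1.3, 0.0]
gripper_width: 0.996
grasp_force: 0.0
```

Run:
```python
from h import *
st(); f=grab('wrist','w1'); print(f['eye'])
cv2.imwrite('pics/w1b.png',cv2.resize(f['image'],(800,600),interpolation=cv2.INTER_CUBIC))
```

```text
{'time': 1.4, 'joint_pos': [-0.6606, 0.0003, 1.3636, 0.0006, 1.7789, 0.9041], 'tool_pos': [0.5323, -0.3194, 0.4305], 'tool_rot': [-0.0006, 1.0, 0.0031, -0.0003], 'contact_force': [-0.4844, -1.3265, 0.0231], 'grasp_force': 0.0, 'gripper_width': 0.9956}
[ 0.61128361 -0.31817453  0.55881959]
```

View pics/w1b.png

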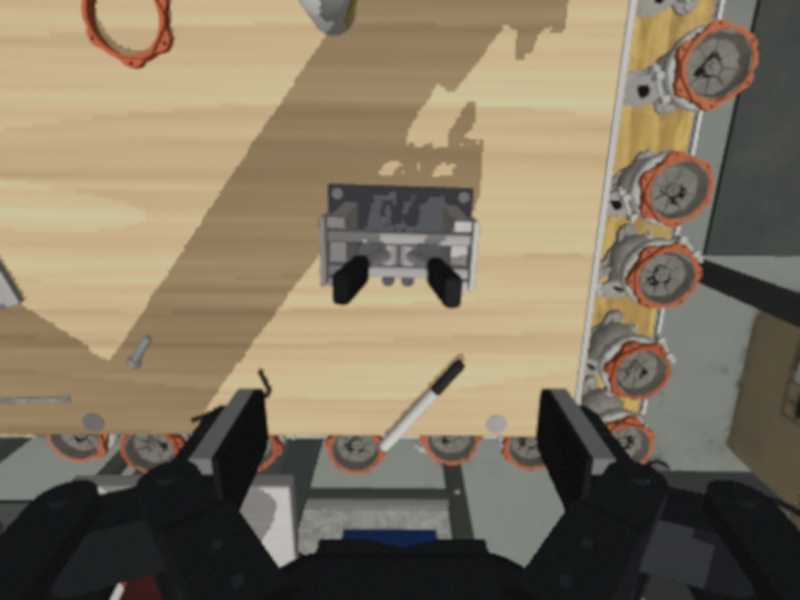

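Stand base corners are at (330,185) and (473,190), and the handle tops at about (347,290) and (447,293). An enlarged crop will help here.

Run:
```python
from h import *
f=load('w1'); c=f['image'][105:205,190:320]
cv2.imwrite('pics/w1c.png',cv2.resize(c,None,fx=6,fy=6,interpolation=cv2.INTER_CUBIC))
```

```text
(no output)
```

View pics/w1c.png

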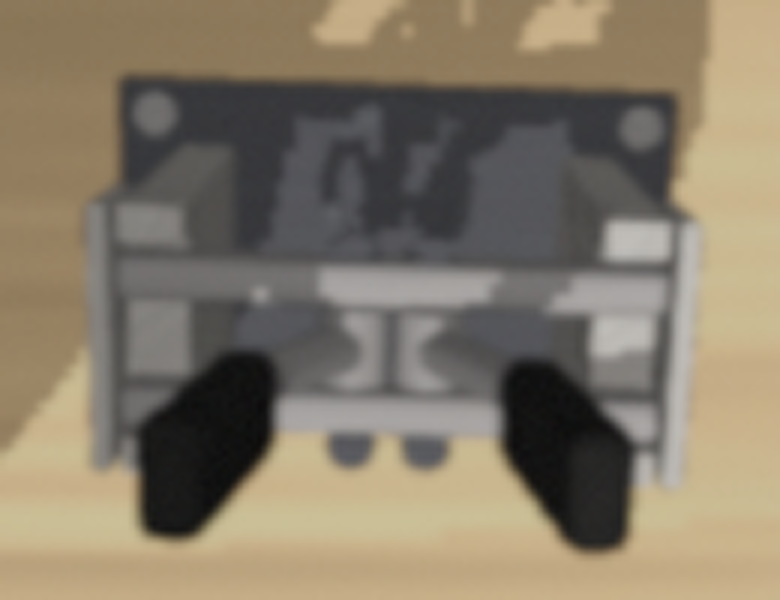

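Run:
```python
from h import *
f=load('w1')
P=lambda x,y:(190+x/6-.4,105+y/6-.4)
def r(n,x,y,z): q=ray(f,P(x,y),z); print(n,np.round(q,4)); return q
a=r('L',170,490,.325);b=r('R',598,494,.325); m=(a+b)/2; print(m, b-a)
for n,x,y,z in [('base1',122,78,.131),('base2',675,95,.131),('postL+',118,205,.235),('postL-',118,375,.235),('postR',670,222,.235),('barLtop',100,200,.235),('barLbot',98,465,.235),('barRtop',690,222,.235),('barRbot',676,483,.235),('blob1',350,455,.16),('blob2',425,457,.16),('blob1h',350,455,.23),('blob2h',425,457,.23)]: r(n,x,y,z)
yaw=0
for s in(1,-1):
    q=m.copy(); q[2]=.16; q[0]+=s*.0186
    pr=proj(f,[q,q+[.027*s,0,0],q-[.027*s,0,0],q+[0,.02,0]]); print(s,np.round((pr-[190,105])*6))
```

```text
L [ 0.5409 -0.2867  0.325 ]
R [ 0.5407 -0.3447  0.325 ]
[ 0.54077364 -0.31572515  0.325     ] [-0.0001629  -0.05797105  0.        ]
base1 [ 0.5815 -0.2529  0.131 ]
base2 [ 0.5786 -0.3806  0.131 ]
postL+ [ 0.5668 -0.2672  0.235 ]
postL- [ 0.5357 -0.2658  0.235 ]
postR [ 0.5644 -0.3658  0.235 ]
barLtop [ 0.5676 -0.264   0.235 ]
barLbot [ 0.5185 -0.2614  0.235 ]
barRtop [ 0.5644 -0.3693  0.235 ]
barRbot [ 0.5158 -0.3694  0.235 ]
blob1 [ 0.4998 -0.3061  0.16  ]
blob2 [ 0.4995 -0.3234  0.16  ]
blob1h [ 0.5194 -0.3083  0.23  ]
blob2h [ 0.5191 -0.3225  0.23  ]
1 [[391. 191.]
 [391.  64.]
 [390. 313.]
 [299. 190.]]
-1 [[390. 357.]
 [389. 472.]
 [390. 238.]
 [301. 357.]]
```

Call:
{"op": "servo_tool", "data": {"moves": [[[5,-55,0,0,0,0,85],[5,-55,0,0,0,0,85],[5,-55,0,0,0,0,85],[5,-55,0,0,0,0,85],[5,-55,0,0,0,0,85],[5,-55,0,0,0,0,85],[5,-55,5,0,0,-5,85],[5,-55,5,0,0,-5,85],[0,0,0,0,0,0,85]]]}}

```text
time: 2.58
tool_pos: [0.5647, 0.1194, 0.4204]
tool_rot: [-0.0, 0.996, 0.089, -0.001]
contact_force: [0.8, -0.0, 0.6]
gripper_width: 0.992
grasp_force: 0.0
```

Run:
```python
from h import *
st(); f=grab('wrist','w2'); print(f['eye'])
cv2.imwrite('pics/w2b.png',cv2.resize(f['image'],(800,600),interpolation=cv2.INTER_CUBIC))
```

```text
{'time': 2.575, 'joint_pos': [0.0794, -0.1037, 1.4803, 0.0001, 1.7665, 1.472], 'tool_pos': [0.5647, 0.1194, 0.4204], 'tool_rot': [-0.0001, 0.996, 0.089, -0.0008], 'contact_force': [0.8417, -0.004, 0.5738], 'grasp_force': 0.0, 'gripper_width': 0.9917}
[0.64248291 0.13434951 0.54865846]
```

View pics/w2b.png

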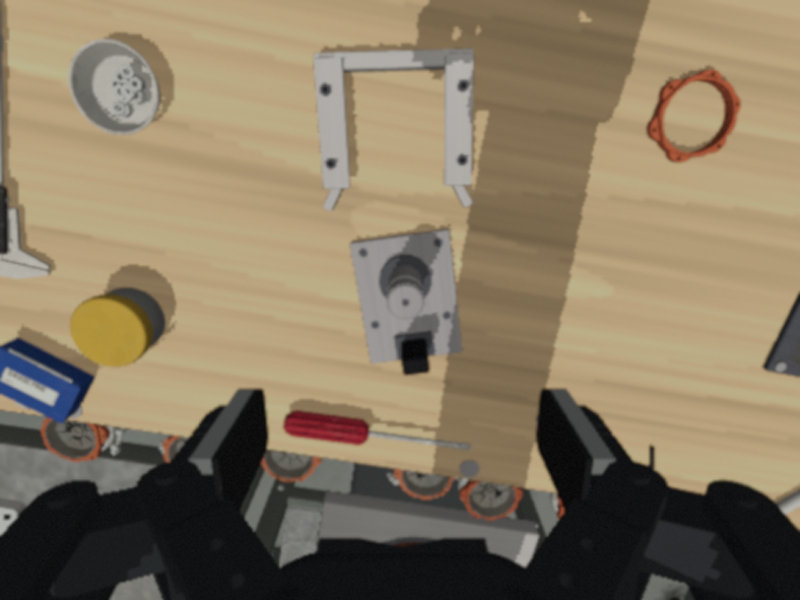

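Plate corners are (351,241), (447,229), (462,351) and (371,363). The stub top is at (405,301). Holder bolts are at (325,89), (331,163), (463,85) and (462,159), and the rail ends at (349,188) and (445,185). Next I enlarge this and compute.

Run:
```python
from h import *
f=load('w2'); c=f['image'][22:247,190:315]
cv2.imwrite('pics/w2c.png',cv2.resize(np.hstack([c[:125],c[100:]]),None,fx=3.2*1.0,fy=3.2,interpolation=cv2.INTER_CUBIC))
k=1.5625
def r(n,p,z): q=ray(f,(p[0]/k-.2,p[1]/k-.2),z); print(n,np.round(q,4)); return q
C=[r('c',p,.133) for p in [(351,241),(447,229),(462,351),(371,363)]]
ctr=np.mean(C,0); print('ctr',ctr)
x=(C[0]+C[1]-C[2]-C[3])/2; y=(C[0]-C[1]-C[2]+C[3])/2; print(np.linalg.norm(x),np.linalg.norm(y),'yaw',np.arctan2(x[1],x[0]),np.arctan2(-y[0],y[1]))
s=r('stub',(405,301),.201); h=r('handle',(415,368),.183); print('yaw sh',np.arctan2(*(s-h)[1::-1]))
B=[r('b',p,.148) for p in [(325,89),(463,85),(462,159),(331,163)]]
x=(B[0]+B[1]-B[2]-B[3])/2; y=(B[0]-B[1]-B[2]+B[3])/2; print(np.mean(B,0),np.linalg.norm(x),np.linalg.norm(y),'yaw',np.arctan2(x[1],x[0]),np.arctan2(-y[0],y[1]))
for p in [(349,188),(445,185),(473,184),(325,188),(315,54),(472,49),(345,70),(444,66)]: r('rail',p,.148)
```

```text
c [0.5574 0.165  0.133 ]
c [0.5831 0.0828 0.133 ]
c [0.4705 0.0442 0.133 ]
c [0.4423 0.1285 0.133 ]
ctr [0.5133379  0.10516268 0.133     ]
0.11989391013957619 0.08749706850049575 yaw 0.31851708694597836 0.31305264106970565
stub [0.5321 0.1118 0.201 ]
handle [0.4685 0.0913 0.183 ]
yaw sh 0.31138263477002404
b [0.6752 0.2011 0.148 ]
b [0.6972 0.0958 0.148 ]
b [0.6434 0.0845 0.148 ]
b [0.6212 0.1893 0.148 ]
[0.65925516 0.14266569 0.148     ] 0.05511657250184484 0.10733049663150712 yaw 0.21044819229773062 0.20668808305713796
rail [0.6042 0.172  0.148 ]
rail [0.6207 0.0939 0.148 ]
rail [0.6256 0.0712 0.148 ]
rail [0.6006 0.1916 0.148 ]
rail [0.6981 0.2117 0.148 ]
rail [0.7227 0.0945 0.148 ]
rail [0.6913 0.1876 0.148 ]
rail [0.7076 0.1131 0.148 ]
```

View pics/w2c.png

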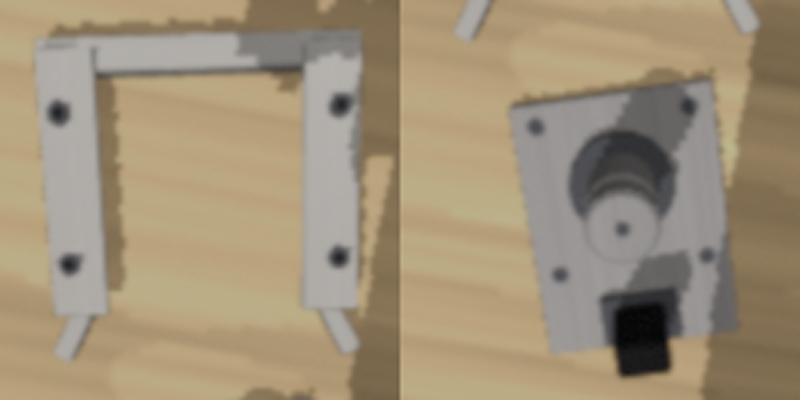

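Carrier: centre (.513,.105), yaw .315. Holder: origin about (.642,.1385), yaw .207. Next is the handle grasp.

Call:
{"op": "servo_tool", "data": {"moves": [[[-49,-1,0,0,0,-7.9,85],[-49,-2,40,0,0,0,85],[0,0,60,0,0,0,85],[0,0,60,0,0,0,85],[0,0,40,0,0,0,85],[0,0,20,0,0,0,85],[0,0,0,0,0,0,85]]]}}

```text
time: 3.5
tool_pos: [0.4698, 0.0961, 0.2011]
tool_rot: [0.0, 0.988, 0.155, -0.001]
contact_force: [0.2, 0.3, 0.3]
gripper_width: 0.996
grasp_force: 0.0
```

Run:
```python
from h import *
st(); f=grab('wrist','w3'); print(f['eye'])
cv2.imwrite('pics/w3b.png',cv2.resize(f['image'],(800,600),interpolation=cv2.INTER_CUBIC))
```

```text
{'time': 3.5, 'joint_pos': [0.0466, -0.2749, 1.9889, -0.0003, 1.4294, 1.3066], 'tool_pos': [0.4698, 0.0961, 0.2011], 'tool_rot': [0.0, 0.9879, 0.1548, -0.0009], 'contact_force': [0.1866, 0.2981, 0.2623], 'grasp_force': 0.0, 'gripper_width': 0.9963}
[0.54510845 0.12124906 0.32931919]
```

View pics/w3b.png

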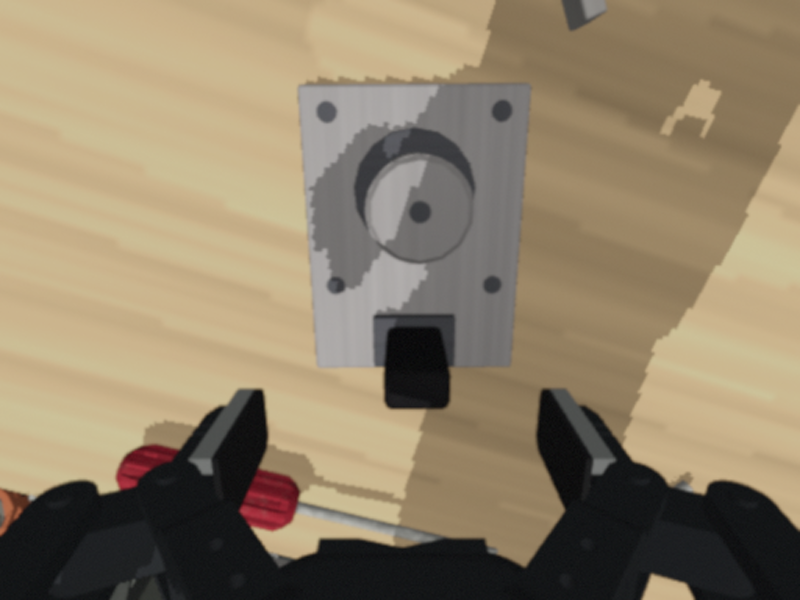

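Handle top at (417,391), stub top at (420,211), plate edges level. I compute the correction from these.

Run:
```python
from h import *
f=load('w3'); k=1.5625; s=manip.state(); M=rm(s['tool_rot'])
def r(n,p,z): q=ray(f,(p[0]/k-.2,p[1]/k-.2),z); print(n,np.round(q,4),'tool',np.round(M.T@(q-s['tool_pos']),4)); return q
C=[r('c',p,.133) for p in [(299,86),(531,84),(512,367),(318,367)]]
ctr=np.mean(C,0); 
x=(C[0]+C[1]-C[2]-C[3])/2; y=(C[0]-C[1]-C[2]+C[3])/2; print(ctr,np.linalg.norm(x),np.linalg.norm(y),'yaw',np.arctan2(x[1],x[0]),np.arctan2(-y[0],y[1]), 'tool yaw',np.arctan2(M[1,0],M[0,0]))
a=r('stub',(420,208),.201); h=r('handle',(417,391),.183);print(np.arctan2(*(a-h)[1::-1]))
```

```text
c [0.5546 0.1654 0.133 ] tool [ 0.1008 -0.04    0.07  ]
c [0.5823 0.0815 0.133 ] tool [0.1015 0.0484 0.07  ]
c [0.4696 0.0436 0.133 ] tool [-0.0173  0.0499  0.0699]
c [0.4423 0.1286 0.133 ] tool [-0.0173 -0.0394  0.0699]
[0.51219431 0.10480191 0.133     ] 0.11850144223671122 0.0888672716807678 yaw 0.32039723521011676 0.3151007449768856 tool yaw 0.31143876815626487
stub [0.5321 0.1119 0.201 ] tool [0.0631 0.0041 0.002 ]
handle [0.4701 0.0915 0.183 ] tool [-0.0022  0.0045  0.0199]
0.3175014771740606
```

Call:
{"op": "servo_tool", "data": {"moves": [[[-2,4.5,17,0,0,-0.3,85],[0,0,20,0,0,0,85],[0,0,0,0,0,0,85],[0,0,0,0,0,0,15],[0,0,0,0,0,0,15],[0,0,0,0,0,0,15],[0,0,0,0,0,0,15],[0,0,0,0,0,0,15]]]}}

```text
time: 4.55
tool_pos: [0.4701, 0.0922, 0.1657]
tool_rot: [0.0, 0.987, 0.158, 0.001]
contact_force: [-0.0, -1.5, 4.6]
gripper_width: 0.271
grasp_force: 59.9
```

Run:
```python
from h import *
s=st(); M=rm(s['tool_rot']); print('yaw',np.arctan2(M[1,0],M[0,0]))
```

```text
{'time': 4.55, 'joint_pos': [0.0384, -0.2459, 2.026, -0.0005, 1.3599, 1.2912], 'tool_pos': [0.4701, 0.0922, 0.1657], 'tool_rot': [0.0003, 0.9874, 0.1584, 0.0007], 'contact_force': [-0.0492, -1.5456, 4.5547], 'grasp_force': 59.9475, 'gripper_width': 0.2711}
yaw 0.3181354667902282
```

Call:
{"op": "servo_tool", "data": {"moves": [[[2,-3,0,0,0,1.6,15],[4,-3,0,0,0,1.6,15],[4,-2,0,0,0,1.6,15],[5,-2,0,0,0,1.6,15],[0,0,0,0,0,0,15],[0,0,0,0,0,0,15]]]}}

```text
time: 5.3
tool_pos: [0.4813, 0.106, 0.1657]
tool_rot: [0.0, 0.995, 0.103, -0.0]
contact_force: [-2.8, -0.7, 6.3]
gripper_width: 0.27
grasp_force: 60.3
```

Run:
```python
from h import *
s=st(); M=rm(s['tool_rot']); print('yaw',np.arctan2(M[1,0],M[0,0]))
f=grab('wrist','w4')
cv2.imwrite('pics/w4b.png',cv2.resize(f['image'],(800,600),interpolation=cv2.INTER_CUBIC))
```

```text
{'time': 5.3, 'joint_pos': [0.0657, -0.2079, 1.9944, -0.0001, 1.3553, 1.4309], 'tool_pos': [0.4813, 0.106, 0.1657], 'tool_rot': [0.0001, 0.9947, 0.1027, -0.0001], 'contact_force': [-2.8395, -0.6616, 6.2828], 'grasp_force': 60.3473, 'gripper_width': 0.27}
yaw 0.2056728233800562
```

View pics/w4b.png

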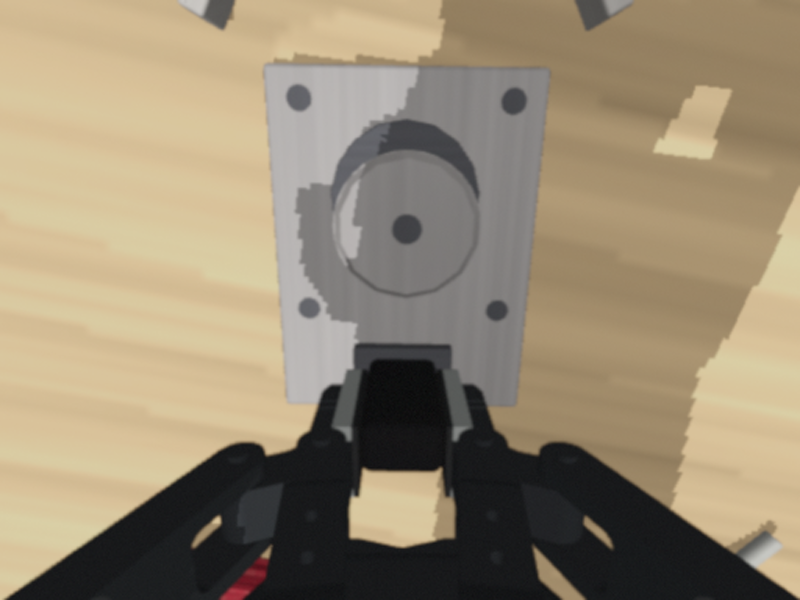

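The plate is centred between the flared tips (left tip 222, right tip 590, plate middle about 407) and parallel to the holder. Pushing in.

Call:
{"op": "servo_tool", "data": {"moves": [[[15,0,0,0,0,0,15],[15,0,0,0,0,0,15],[15,0,0,0,0,0,15],[15,0,0,0,0,0,15],[10,0,0,0,0,0,15],[10,0,0,0,0,0,15],[10,0,0,0,0,0,15],[10,0,0,0,0,0,15],[8,0,0,0,0,0,15],[0,0,0,0,0,0,15]]]}}

```text
time: 6.6
tool_pos: [0.5874, 0.1284, 0.1657]
tool_rot: [-0.0, 0.995, 0.103, 0.0]
contact_force: [-2.4, -0.1, 5.4]
gripper_width: 0.27
grasp_force: 60.2
```

Call:
{"op": "servo_tool", "data": {"moves": [[[3,0,0,0,0,0,15],[3,0,0,0,0,0,15],[3,0,0,0,0,0,15],[0,0,0,0,0,0,15]]]}}

```text
time: 7.1
tool_pos: [0.5954, 0.1301, 0.1657]
tool_rot: [0.0, 0.995, 0.103, -0.001]
contact_force: [-4.7, -1.0, 7.2]
gripper_width: 0.274
grasp_force: 60.4
```

Call:
{"op": "servo_tool", "data": {"moves": [[[2,0,0,0,0,0,15],[2,0,0,0,0,0,15],[0,0,0,0,0,0,15]]]}}

```text
time: 7.48
tool_pos: [0.598, 0.1306, 0.1657]
tool_rot: [0.0, 0.995, 0.103, -0.003]
contact_force: [-10.8, -2.6, 9.8]
gripper_width: 0.268
grasp_force: 60.8
```

Call:
{"op": "servo_tool", "data": {"moves": [[[2,0,0,0,0,0,15],[1,0,0,0,0,0,15],[0,0,0,0,0,0,15]]]}}

```text
time: 7.85
tool_pos: [0.5985, 0.13, 0.1657]
tool_rot: [0.001, 0.995, 0.103, -0.006]
contact_force: [-21.0, -7.5, 17.0]
gripper_width: 0.266
grasp_force: 61.6
```

Run:
```python
from h import *
st()
f=grab('wrist','w5')
cv2.imwrite('pics/w5b.png',cv2.resize(f['image'],(800,600),interpolation=cv2.INTER_CUBIC))
```

```text
{'time': 7.85, 'joint_pos': [0.0937, 0.0918, 1.7077, -0.0028, 1.3548, 1.459], 'tool_pos': [0.5985, 0.13, 0.1657], 'tool_rot': [0.0013, 0.9947, 0.1029, -0.0063], 'contact_force': [-21.0142, -7.4833, 16.9851], 'grasp_force': 61.6213, 'gripper_width': 0.2665}
```

View pics/w5b.png

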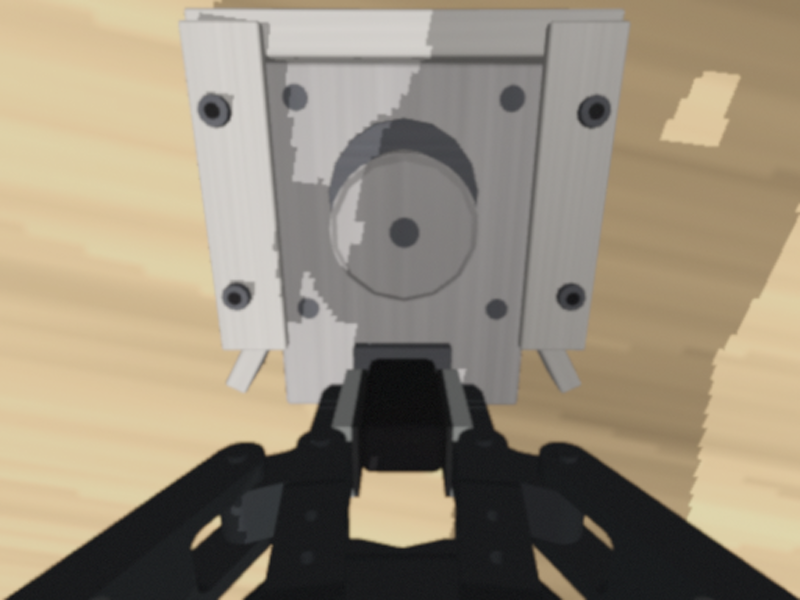

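The plate is against the back stop, with the stub top circle at (404,226). Relieve the push, let go, and rise.

Call:
{"op": "servo_tool", "data": {"moves": [[[-3,0,-1,0,0,0,15],[0,0,0,0,0,0,15],[0,0,0,0,0,0,45],[0,0,0,0,0,0,45],[0,0,0,0,0,0,45],[0,0,-20,0,0,0,45],[0,0,-50,0,0,0,45],[0,0,-60,0,0,0,45],[0,0,-30,0,0,0,45],[0,0,0,0,0,0,45]]]}}

```text
time: 9.15
tool_pos: [0.6013, 0.131, 0.3319]
tool_rot: [0.0, 0.995, 0.103, 0.005]
contact_force: [-0.4, 0.1, -0.6]
gripper_width: 0.524
grasp_force: 0.0
```

Run:
```python
from h import *
st()
f5=load('w5'); k=1.5625
print('w5 stub',ray(f5,(404/k-.2,226/k-.2),.201))
f=grab('wrist','w6'); g=cv2.cvtColor(f['image'],cv2.COLOR_BGR2GRAY)
p=proj(f,[[.6619,.1426,.201]])[0]; print('expected px',p)
x0,y0=int(p[0])-45,int(p[1])-45; c=cv2.resize(g[y0:y0+90,x0:x0+90],None,fx=4,fy=4,interpolation=cv2.INTER_CUBIC)
r=300*.015/(f['eye'][2]-.201)*4; print('r',r)
C=cv2.HoughCircles(cv2.GaussianBlur(c,(5,5),0),cv2.HOUGH_GRADIENT,1.0,20,param1=80,param2=15,minRadius=int(r*.85),maxRadius=int(r*1.15))
if C is not None:
  for q in C[0][:4]: print(q, np.round(ray(f,(x0+q[0]/4-.4,y0+q[1]/4-.4),.201),4))
t=c[c.shape[0]//2-30:c.shape[0]//2+30,c.shape[1]//2-30:c.shape[1]//2+30]
m=(t<t.min()+25).astype('uint8'); n,l,s,ce=cv2.connectedComponentsWithStats(m)
for i in range(1,n): 
  if s[i,4]>20: print('dark',s[i,4],ray(f,(x0+(ce[i,0]+c.shape[1]//2-30)/4-.4,y0+(ce[i,1]+c.shape[0]//2-30)/4-.4),.201))
```

```text
{'time': 9.15, 'joint_pos': [0.0935, -0.0125, 1.5364, 0.0001, 1.6083, 1.4579], 'tool_pos': [0.6013, 0.131, 0.3319], 'tool_rot': [0.0, 0.9947, 0.1031, 0.0047], 'contact_force': [-0.4051, 0.1254, -0.6362], 'grasp_force': 0.0, 'gripper_width': 0.524}
w5 stub [0.66231533 0.14387152 0.201     ]
expected px [259.00256187 118.71512261]
r 69.230939946951
dark 438 [0.66104842 0.14327094 0.201     ]
```

Call:
{"op": "servo_tool", "data": {"moves": [[[0,0,-50,0,0,6.6,85],[0,0,-50,0,0,6.6,85],[-6,56,0,0,0,0,85],[-6,56,0,0,0,0,85],[-6,56,0,0,0,0,85],[-6,56,0,0,0,0,85],[-6,56,0,0,0,0,85],[-6,56,0,0,0,0,85],[-6,56,0,0,0,0,85],[-7,56,0,0,0,0,85],[0,0,40,0,0,0,85],[0,0,0,0,0,0,85]]]}}

```text
time: 10.7
tool_pos: [0.5383, -0.3155, 0.3792]
tool_rot: [-0.003, 1.0, -0.013, -0.004]
contact_force: [-0.1, 0.0, 0.5]
gripper_width: 0.996
grasp_force: 0.0
```

Run:
```python
from h import *
s=st(); M=rm(s['tool_rot']); print('yaw',np.arctan2(M[1,0],M[0,0]),'z',M[:,2])
f=grab('wrist','w7')
# handle tops: black pixels -> fit
g=f['image'].max(axis=2)
P=proj(f,[[.5405,-.2867,.325],[.5405,-.3447,.325],[.5405,-.2867,.28],[.5405,-.3447,.28]]); print('pred tops/bottoms',np.round(P))
m=(g<45).astype('uint8'); n,l,sx,ce=cv2.connectedComponentsWithStats(m)
for i in range(1,n):
  if sx[i,4]>150: print(sx[i],np.round(ce[i]))
```

```text
{'time': 10.7, 'joint_pos': [-0.6495, 0.0128, 1.4342, 0.0002, 1.7058, 0.9465], 'tool_pos': [0.5383, -0.3155, 0.3792], 'tool_rot': [-0.0034, 0.9999, -0.0125, -0.0045], 'contact_force': [-0.1296, 0.029, 0.4584], 'grasp_force': 0.0, 'gripper_width': 0.9957}
yaw -0.025060825327564294 z [-0.00889755  0.00695004 -0.99993626]
pred tops/bottoms [[215. 219.]
 [303. 217.]
 [223. 196.]
 [295. 195.]]
[478 168  34  30 589] [496. 182.]
[209 185  28  42 730] [222. 205.]
[282 185  28  42 725] [296. 205.]
[    0   250   512   134 30797] [250. 343.]
```

Call:
{"op": "servo_tool", "data": {"moves": [[[0,0,10,-0.4,0.5,0,85],[0,0,0,0,0,0,85]]]}}

```text
time: 11.0
tool_pos: [0.5401, -0.3152, 0.3761]
tool_rot: [0.004, 1.0, -0.011, 0.005]
contact_force: [0.2, 0.4, -0.6]
gripper_width: 0.998
grasp_force: 0.0
```

Run:
```python
from h import *
f=load('w7')
for p in [(223,227),(296,227)]: q=ray(f,p,.325); print('near edge',q)
for p in [(209,220),(310,220)]: print('outer',ray(f,p,.325))
s=st(); M=rm(s['tool_rot']); print('yaw',np.arctan2(M[1,0],M[0,0]),'z',M[:,2])
f=grab('wrist','w8'); g=f['image'].max(axis=2)
m=(g<45).astype('uint8'); n,l,sx,ce=cv2.connectedComponentsWithStats(m)
for i in range(1,n):
  if 300<sx[i,4]<5000 and sx[i,0]>150 and sx[i,0]<330:
    a=sx[i]; print(a,'near',ray(f,(a[0]+a[2]/2,a[1]+a[3]-.5),.325),'outer',ray(f,(a[0]-.5 if a[0]<250 else a[0]+a[2]-.5,a[1]+a[3]-8),.325))
```

```text
near edge [ 0.53427206 -0.29170048  0.325     ]
near edge [ 0.53322034 -0.34009098  0.325     ]
outer [ 0.53952035 -0.28278466  0.325     ]
outer [ 0.53806495 -0.34919131  0.325     ]
{'time': 11.0, 'joint_pos': [-0.6469, 0.0021, 1.4499, -0.0006, 1.6778, 0.9466], 'tool_pos': [0.5401, -0.3152, 0.3761], 'tool_rot': [0.0037, 0.9999, -0.0114, 0.0045], 'contact_force': [0.2171, 0.4372, -0.5866], 'grasp_force': 0.0, 'gripper_width': 0.9981}
yaw -0.02267717599487942 z [ 0.00898746 -0.00750845 -0.99993142]
[208 190  28  43 739] near [ 0.53466863 -0.29169658  0.325     ] outer [ 0.54023444 -0.28259746  0.325     ]
[281 190  28  43 752] near [ 0.53342712 -0.33955611  0.325     ] outer [ 0.53854526 -0.3482701   0.325     ]
```

Call:
{"op": "servo_tool", "data": {"moves": [[[0,0,0,0,0,0,85],[0,0,0,0,0,0,85],[0,0,0,0,0,0,85]]]}}

```text
time: 11.42
tool_pos: [0.54, -0.316, 0.3761]
tool_rot: [0.004, 1.0, -0.012, 0.004]
contact_force: [0.5, 0.1, -0.5]
gripper_width: 0.995
grasp_force: 0.0
```

Run:
```python
from h import *
s=st(); M=rm(s['tool_rot']); print('yaw',np.arctan2(M[1,0],M[0,0]),'z',M[:,2])
```

```text
{'time': 11.425, 'joint_pos': [-0.648, 0.003, 1.4492, -0.0006, 1.6779, 0.9466], 'tool_pos': [0.54, -0.316, 0.3761], 'tool_rot': [0.0037, 0.9999, -0.0119, 0.0045], 'contact_force': [0.4503, 0.0698, -0.544], 'grasp_force': 0.0, 'gripper_width': 0.9951}
yaw -0.023853074306460016 z [ 0.00885158 -0.00745322 -0.99993305]
```

Call:
{"op": "servo_tool", "data": {"moves": [[[0,0,0,0.4,-0.5,0,85],[0,0,0,0,0,0,85],[0,0,0,0,0,0,85]]]}}

```text
time: 11.8
tool_pos: [0.54, -0.316, 0.3757]
tool_rot: [-0.0, 1.0, -0.012, -0.0]
contact_force: [-0.4, -0.1, -0.3]
gripper_width: 0.996
grasp_force: 0.0
```

Run:
```python
from h import *
s=st(); M=rm(s['tool_rot']); print('yaw',np.arctan2(M[1,0],M[0,0]),'z',M[:,2])
f=grab('wrist','w9'); g=f['image'].max(axis=2)
m=(g<45).astype('uint8'); n,l,sx,ce=cv2.connectedComponentsWithStats(m)
for i in range(1,n):
  if 300<sx[i,4]<5000 and sx[i,0]>150 and sx[i,0]<330:
    a=sx[i]; print(a,'near',ray(f,(a[0]+a[2]/2,a[1]+a[3]-.5),.325),'outer',ray(f,(a[0]-.5 if a[0]<250 else a[0]+a[2]-.5,a[1]+a[3]-8),.325))
```

```text
{'time': 11.8, 'joint_pos': [-0.6484, 0.0102, 1.4425, 0.0, 1.6891, 0.9464], 'tool_pos': [0.54, -0.316, 0.3757], 'tool_rot': [-0.0001, 0.9999, -0.012, -0.0001], 'contact_force': [-0.3635, -0.1045, -0.3268], 'grasp_force': 0.0, 'gripper_width': 0.9956}
yaw -0.024040047212153765 z [-1.43104021e-04  1.35855014e-04 -9.99999981e-01]
[208 189  27  43 752] near [ 0.53489113 -0.29189312  0.325     ] outer [ 0.54043267 -0.28314583  0.325     ]
[281 189  28  43 749] near [ 0.53375369 -0.33991402  0.325     ] outer [ 0.53888304 -0.34857553  0.325     ]
```

Call:
{"op": "servo_tool", "data": {"moves": [[[2,0,41,0,0,0,85],[0,0,40,0,0,0,85],[0,0,0,0,0,0,85],[0,0,0,0,0,0,85],[0,0,0,0,0,0,30],[0,0,0,0,0,0,30],[0,0,0,0,0,0,30],[0,0,0,0,0,0,30],[0,0,0,0,0,0,30],[0,0,0,0,0,0,30]]]}}

```text
time: 13.1
tool_pos: [0.5435, -0.3169, 0.3013]
tool_rot: [0.002, 1.0, -0.012, 0.004]
contact_force: [0.0, 0.9, 11.5]
gripper_width: 0.421
grasp_force: 62.2
```

Call:
{"op": "servo_tool", "data": {"moves": [[[0,0,-10,0,0,0,30],[0,0,-20,0,0,0,30],[0,0,-30,0,0,0,30],[0,0,-30,0,0,0,30],[0,0,-30,0,0,0,30],[0,0,0,0,0,0,30],[0,0,0,0,0,0,30]]]}}

```text
time: 13.98
tool_pos: [0.5417, -0.3159, 0.4135]
tool_rot: [-0.001, 1.0, -0.012, -0.001]
contact_force: [0.2, -0.1, -2.7]
gripper_width: 0.42
grasp_force: 60.9
```

Run:
```python
from h import *
s=st(); M=rm(s['tool_rot']); print('yaw',np.arctan2(M[1,0],M[0,0]),'z',M[:,2])
f=grab('wrist','w10'); t=grab('scene','s10')
p=proj(t,[s['tool_pos']])[0]; x,y=int(p[0]),int(p[1]); print(p)
a=cv2.resize(f['image'],(512,384))[:, :]
c=t['image'][max(0,y-20):y+76,max(0,x-48):x+48]; c=cv2.resize(c,(288,384) if 0 else (288,int(288*c.shape[0]/c.shape[1])),interpolation=cv2.INTER_CUBIC)
o=np.zeros((384,800,3),'uint8'); o[:,:512]=a; o[:c.shape[0],512:]=c[:384]
cv2.imwrite('pics/w10b.png',o)
tp=s['tool_pos']
for sg in(1,-1): 
  q=np.array(tp)+[0,0,.005-.14]+sg*.0186*M[:,0]; print(sg,proj(f,[q,q+.018*M[:,0],q-.018*M[:,0],q+.018*M[:,1]]).round())
```

```text
{'time': 13.975, 'joint_pos': [-0.6465, 0.014, 1.3773, -0.0001, 1.7521, 0.9483], 'tool_pos': [0.5417, -0.3159, 0.4135], 'tool_rot': [-0.0005, 0.9999, -0.012, -0.0008], 'contact_force': [0.2168, -0.0992, -2.7314], 'grasp_force': 60.8798, 'gripper_width': 0.4204}
yaw -0.024007015119274878 z [-0.0015721   0.00107416 -0.99999819]
[315.16891418  71.45287233]
1 [[258. 166.]
 [258. 146.]
 [258. 185.]
 [278. 166.]]
-1 [[258. 205.]
 [258. 187.]
 [258. 223.]
 [277. 205.]]
```

View pics/w10b.png

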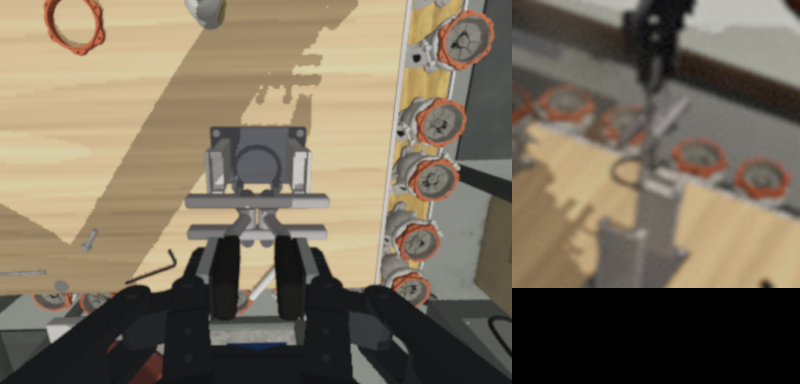

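The ring is visible at about (260,163) in the wrist view, on the +x side as expected, and predicted at (258,166). I move over clear wood to gauge the ring's height by a light touch on the board, and to measure its centre.

Call:
{"op": "servo_tool", "data": {"moves": [[[1,-51,0,0,0,0,30],[1,-51,0,0,0,0,30],[1,-51,0,0,0,0,30],[1,-51,0,0,0,0,30],[1,-51,0,0,0,0,30],[0,0,40,0,0,0,30],[0,0,50,0,0,0,30],[0,0,35,0,0,0,30],[0,0,0,0,0,0,30],[0,0,0,0,0,0,30],[0,0,0,0,0,0,30]]]}}

```text
time: 15.45
tool_pos: [0.5541, -0.0615, 0.2925]
tool_rot: [0.0, 1.0, -0.012, 0.002]
contact_force: [0.6, -0.2, -2.0]
gripper_width: 0.423
grasp_force: 61.2
```

```bash
cat >> h.py <<'E'
def ringfit(tag,s,zoff=-.1413,xoff=.0186):
    f=load(tag); M=rm(s['tool_rot']); q=np.array(s['tool_pos'])+xoff*M[:,0]-zoff*M[:,2]
    p=proj(f,[q])[0]; g=cv2.cvtColor(f['image'],cv2.COLOR_BGR2GRAY); x0,y0=int(p[0])-45,int(p[1])-45
    c=cv2.resize(g[y0:y0+90,x0:x0+90],None,fx=4,fy=4,interpolation=cv2.INTER_CUBIC)
    r=300*.018/(f['eye'][2]-q[2])*4; print('pred q',q.round(4),'px',p.round(1),'r',r/4)
    C=cv2.HoughCircles(cv2.GaussianBlur(c,(7,7),0),cv2.HOUGH_GRADIENT,1,8,param1=80,param2=12,minRadius=int(r*.85),maxRadius=int(r*1.4))
    if C is not None:
        for k in C[0][:5]:
            w=ray(f,(x0+k[0]/4-.4,y0+k[1]/4-.4),q[2]); print(np.round(k/4,1),w.round(4),'tool',(M.T@(w-s['tool_pos'])).round(4))
E
python3 - <<'E'
from h import *
s=st(); M=rm(s['tool_rot']); print('yaw',np.arctan2(M[1,0],M[0,0]),'z',M[:,2])
grab('wrist','w11'); ringfit('w11',s)
E
```

```text
{'time': 15.45, 'joint_pos': [-0.2441, -0.1349, 1.717, -0.0, 1.5555, 1.3507], 'tool_pos': [0.5541, -0.0615, 0.2925], 'tool_rot': [0.0005, 0.9999, -0.012, 0.002], 'contact_force': [0.5787, -0.2314, -1.9772], 'grasp_force': 61.1512, 'gripper_width': 0.4234}
yaw -0.024008328506642307 z [ 3.94721835e-03 -9.93073492e-04 -9.99991717e-01]
pred q [ 0.5732 -0.0621  0.1512] px [257.8 164.8] r 20.00577617063737
[45.6 49.6 19.6] [ 0.57   -0.0615  0.1512] tool [ 0.0154 -0.0005  0.1413]
[43.1 49.9 22.8] [ 0.5698 -0.0592  0.1512] tool [ 0.0151 -0.0028  0.1413]
[44.9 51.6 21.3] [ 0.5681 -0.0607  0.1512] tool [ 0.0135 -0.0012  0.1413]
[47.6 49.1 17.8] [ 0.5704 -0.0633  0.1512] tool [0.0159 0.0013 0.1413]
[44.6 54.6 24. ] [ 0.5653 -0.0604  0.1512] tool [ 0.0107 -0.0015  0.1413]
```

Call:
{"op": "servo_tool", "data": {"moves": [[[0,0,8,0,0,0,30],[0,0,6,0,0,0,30],[0,0,0,0,0,0,30],[0,0,0,0,0,0,30]]]}}

```text
time: 16.0
tool_pos: [0.553, -0.0612, 0.2757]
tool_rot: [-0.0, 1.0, -0.012, -0.0]
contact_force: [0.6, -0.4, -2.2]
gripper_width: 0.424
grasp_force: 61.1
```

Call:
{"op": "servo_tool", "data": {"moves": [[[0,0,2,0,0,0,30],[0,0,0,0,0,0,30],[0,0,0,0,0,0,30]]]}}

```text
time: 16.38
tool_pos: [0.5531, -0.0612, 0.2739]
tool_rot: [-0.0, 1.0, -0.012, 0.0]
contact_force: [0.0, -0.2, -2.5]
gripper_width: 0.42
grasp_force: 61.1
```

Call:
{"op": "servo_tool", "data": {"moves": [[[0,0,2,0,0,0,30],[0,0,0,0,0,0,30],[0,0,0,0,0,0,30]]]}}

```text
time: 16.75
tool_pos: [0.553, -0.0612, 0.2717]
tool_rot: [0.0, 1.0, -0.012, -0.0]
contact_force: [-0.2, 0.4, -2.6]
gripper_width: 0.42
grasp_force: 61.1
```

Call:
{"op": "servo_tool", "data": {"moves": [[[0,0,1,0,0,0,30],[0,0,0,0,0,0,30],[0,0,0,0,0,0,30]]]}}

```text
time: 17.12
tool_pos: [0.553, -0.0612, 0.2708]
tool_rot: [0.0, 1.0, -0.012, -0.0]
contact_force: [0.7, -0.8, -2.6]
gripper_width: 0.424
grasp_force: 61.1
```

Call:
{"op": "servo_tool", "data": {"moves": [[[0,0,1,0,0,0,30],[0,0,0,0,0,0,30],[0,0,0,0,0,0,30]]]}}

```text
time: 17.5
tool_pos: [0.553, -0.0612, 0.2698]
tool_rot: [-0.0, 1.0, -0.012, -0.0]
contact_force: [0.7, -0.6, -2.2]
gripper_width: 0.425
grasp_force: 61.1
```

Call:
{"op": "servo_tool", "data": {"moves": [[[0,0,1,0,0,0,30],[0,0,0,0,0,0,30],[0,0,0,0,0,0,30]]]}}

```text
time: 17.88
tool_pos: [0.553, -0.0612, 0.2688]
tool_rot: [-0.0, 1.0, -0.012, -0.0]
contact_force: [0.6, 0.7, -1.8]
gripper_width: 0.426
grasp_force: 61.1
```

Call:
{"op": "servo_tool", "data": {"moves": [[[0,0,1,0,0,0,30],[0,0,0,0,0,0,30],[0,0,0,0,0,0,30]]]}}

```text
time: 18.25
tool_pos: [0.5532, -0.0612, 0.2686]
tool_rot: [0.0, 1.0, -0.012, 0.0]
contact_force: [-2.7, -0.1, 2.3]
gripper_width: 0.421
grasp_force: 61.8
```

Call:
{"op": "servo_tool", "data": {"moves": [[[0,0,1,0,0,0,30],[0,0,0,0,0,0,30],[0,0,0,0,0,0,30]]]}}

```text
time: 18.62
tool_pos: [0.5533, -0.0612, 0.2686]
tool_rot: [0.0, 1.0, -0.012, 0.001]
contact_force: [-3.9, 0.5, 6.5]
gripper_width: 0.42
grasp_force: 62.2
```

Call:
{"op": "servo_tool", "data": {"moves": [[[0,0,-30,0,0,0,30],[0,0,-50,0,0,0,30],[0,0,0,0,0,0,30],[0,0,0,0,0,0,30],[0,0,0,0,0,0,30]]]}}

```text
time: 19.25
tool_pos: [0.5523, -0.061, 0.344]
tool_rot: [-0.0, 1.0, -0.012, -0.002]
contact_force: [0.0, -0.2, -3.1]
gripper_width: 0.42
grasp_force: 61.1
```

Run:
```python
from h import *
s=st(); f=grab('wrist','w12'); M=rm(s['tool_rot'])
S=cv2.cvtColor(f['image'],cv2.COLOR_BGR2HSV)[:,:,1]
q=np.array(s['tool_pos'])+.0186*M[:,0]+.1387*M[:,2]; p=proj(f,[q])[0]; print(q,p, 300*.018/(f['eye'][2]-q[2]))
x,y=int(p[0]),int(p[1])
for r in range(y-34,y+30): print(r,''.join('#' if v<45 else('+' if v<75 else '.') for v in S[r,x-36:x+37]))
print(x-36)
```

```text
{'time': 19.25, 'joint_pos': [-0.244, -0.1495, 1.646, 0.0001, 1.6493, 1.3508], 'tool_pos': [0.5523, -0.061, 0.344], 'tool_rot': [-0.0005, 0.9999, -0.012, -0.002], 'contact_force': [0.0154, -0.186, -3.0748], 'grasp_force': 61.0823, 'gripper_width': 0.4198}
[ 0.57037906 -0.06134427  0.20526126] [257.83456759 165.42664471] 20.236991869934375
131 .........................................................................
132 .........................................................................
133 .........................................................................
134 .........................................................................
135 .........................................................................
136 .........................................................................
137 .........................................................................
138 .........................................................................
139 .........................................................................
140 .....................................................
[... 3536 characters left out ...]
.........+###########+..........................+###########+...........
187 ..........+###########+..........................+###########+...........
188 ...........###########+..........................+###########+...........
189 ...........+##########++.+++.................+++++##########+............
190 ............+################+.............+################+............
191 .............+#################..........+#################+.............
192 .............+#################+........+##################+.............
193 +++++++++++++###################++++++++####################+++++++++++++
194 #########################################################################
221
```

Run:
```python
from h import *
f=load('w12'); s=manip.state(); M=rm(s['tool_rot']); T=np.array(s['tool_pos'])
for zo in (.1387,.1413):
  q=ray(f,(256.9,149.4),T[2]-zo+.002); t=M.T@(q-T); print(zo,'far edge tool',t.round(4),'-> centre x',t[0]-.018)
  for px in ((236.2,168.5),(277.3,168.5)): print((M.T@(ray(f,px,T[2]-zo+.002)-T)).round(4))
  c=T+zo*M[:,2]
  for r in(.018,.0215):
    best=[]
    a=np.linspace(-.6,np.pi+.6,60)
# stub target tool vectors
print(M[:,:2].round(4))
```

```text
0.1387 far edge tool [ 0.0335 -0.0009  0.1366] -> centre x 0.015494286133795884
[ 0.0162 -0.0195  0.1367]
[0.0162 0.0176 0.1366]
0.1413 far edge tool [ 0.033  -0.0009  0.1392] -> centre x 0.015048714394757013
[ 0.0155 -0.0197  0.1393]
[0.0156 0.0177 0.1392]
[[ 9.997e-01 -2.390e-02]
 [-2.390e-02 -9.997e-01]
 [-3.700e-03 -8.000e-04]]
```

Call:
{"op": "servo_tool", "data": {"moves": [[[0,0,-31,0,0,0,30],[18,-42,0,0,0,0,30],[18,-42,0,0,0,0,30],[18,-42,0,0,0,0,30],[18,-42,0,0,0,0,30],[10,-25,0,0,0,0,30],[6,-13,0,0,0,0,30],[0,0,0,0,0,0,30],[0,0,0,0,0,0,30],[0,0,0,0,0,0,30]]]}}

```text
time: 20.55
tool_pos: [0.6458, 0.1415, 0.3782]
tool_rot: [0.0, 1.0, -0.013, 0.0]
contact_force: [-0.1, -0.2, -2.5]
gripper_width: 0.423
grasp_force: 61.2
```

Run:
```python
from h import *
s=st(); f=grab('wrist','w13'); M=rm(s['tool_rot']); T=np.array(s['tool_pos']); print(M[:,2])
print('ring est',T+M@[.0157,-.0009,.1387])
g=cv2.cvtColor(f['image'],cv2.COLOR_BGR2GRAY)
p=proj(f,[[.6617,.1433,.201]])[0]; print('stub px',p, 'ring px',proj(f,[T+M@[.0157,-.0009,.1387]])[0])
x,y=int(p[0]),int(p[1])
h='@#%*+=-:. '
for r in range(y-26,y+26): print(r,''.join(h[min(9,int(v)//26)] for v in g[r,x-32:x+33]))
print(x-32)
```

```text
{'time': 20.55, 'joint_pos': [0.1033, 0.0935, 1.3522, -0.0003, 1.6955, 1.6995], 'tool_pos': [0.6458, 0.1415, 0.3782], 'tool_rot': [0.0001, 0.9999, -0.0127, 0.0002], 'contact_force': [-0.1483, -0.2399, -2.454], 'grasp_force': 61.1886, 'gripper_width': 0.4226}
[ 4.17827053e-04 -2.30826238e-04 -9.99999886e-01]
ring est [0.66161577 0.14197754 0.23946915]
stub px [255.56518081 159.88209383] ring px [256.86052138 168.51718036]
133 **+=----------------==+**%%%%%%%%%%%%%%%%%%**++++==-------------:
134 *++=---------------==+***%%%%%%%%%%%%%%%%%%%**+++=--------------:
135 ===---------------==+****%%%%%%%%%%%%%%%%%%%%**++=---------------
136 =-----------------=+****%%%%%%%%%%%%%%%%%%%%%%**+=---------------
137 ==---------------=+*****%%%%%%%%%%%%%%%%%%%%%%%*++=--------------
138 +=--------------=+******%%%%%%%%%%%%%%%%%%%%%%%%*++=-----------=-
139 +=-------------=+*******%%%%%%%%%%%%%%%%%%%%%%%%%*+=-------------
140 +=-------------=+*******%%%%%%%%%%%%%%%%%%%%%%%%%*+=-------------
141 +=-------------=+*******%%%%%%%%******%%%%%%%%%%%**+=------------
142 +=------------=+*******%%%%%%**********%%
[... 2268 characters left out ...]
 :::::-++++****+=---------------------------===++++++*%%%%*+=--=+*
176 :::::-=+++*****+=-----------------------====+++++++**%%%%*+=---=+
177 :::::-=++++*****=-----------------------=++++++++++*%%%%%*+=----=
178 ::::::-++++*****+=---------------------==+++++++++*%%%%%%*+=-----
179 ::::::-=+++++****+=--------------------=+++++++++**%%%%%*++=-----
180 -:::::-=++++***%%*=--------------------=+++++++++*%%%%%%**+=-----
181 -:::::-=+******%%%+=-------------------=++++++++*%%%%%%%%*+=-----
182 -::::::-+******%%%%+=------------------=+++++++**%%%%%%%%%*=-----
183 -::::::-=*****%%%%%*+=----------------=++++++++**%%%%%%%%%*=-----
184 -::::::-=+***%%%%%%%+=---------------=+++++++++**%%%%%%%%%*=-----
223
```

Stub dot at (255.0,160.7), ring bore centre at px 257. I correct the small offset and lower in stages.

Call:
{"op": "servo_tool", "data": {"moves": [[[-0.5,-1.7,0,0,0,0,30],[0,0,0,0,0,0,30],[0,0,10,0,0,0,30],[0,0,10,0,0,0,30],[0,0,8,0,0,0,30],[0,0,0,0,0,0,30],[0,0,0,0,0,0,30]]]}}

```text
time: 21.48
tool_pos: [0.6456, 0.1444, 0.35]
tool_rot: [-0.0, 1.0, -0.012, 0.0]
contact_force: [-0.3, -0.2, -1.2]
gripper_width: 0.422
grasp_force: 61.2
```

Call:
{"op": "servo_tool", "data": {"moves": [[[0,0,6,0,0,0,30],[0,0,6,0,0,0,30],[0,0,0,0,0,0,30],[0,0,0,0,0,0,30]]]}}

```text
time: 21.98
tool_pos: [0.6455, 0.1444, 0.3377]
tool_rot: [0.0, 1.0, -0.012, -0.0]
contact_force: [-1.2, -0.2, -2.9]
gripper_width: 0.422
grasp_force: 61.2
```

Run:
```python
from h import *
s=st(); f=grab('wrist','w14'); M=rm(s['tool_rot']); T=np.array(s['tool_pos']); print(M[:,2])
q=T+M@[.0157,-.0009,.1387]; print('ring est',q)
g=cv2.cvtColor(f['image'],cv2.COLOR_BGR2GRAY)
p=proj(f,[[.6610,.1437,.201]])[0]; print('stub px',p, 'ring px',proj(f,[q])[0])
x,y=int(p[0]),int(p[1])
h='@#%*+=-:. '
for r in range(y-26,y+22): print(r,''.join(h[min(9,int(v)//26)] for v in g[r,x-32:x+33]))
print(x-32)
```

```text
{'time': 21.975, 'joint_pos': [0.1076, 0.1004, 1.4105, 0.0, 1.6308, 1.7024], 'tool_pos': [0.6455, 0.1444, 0.3377], 'tool_rot': [0.0, 0.9999, -0.012, -0.0], 'contact_force': [-1.1993, -0.2339, -2.9035], 'grasp_force': 61.1879, 'gripper_width': 0.4225}
[-9.09086849e-05 -4.79512884e-06 -9.99999996e-01]
ring est [0.66118971 0.14487733 0.19904298]
stub px [258.13471985 169.22076439] ring px [256.82861005 168.54626518]
143 -------------=+**%%%%%%%%%%%%%%%%%%%%%%%%%%%%%%%%%*+++++++++==---
144 -------------=+**%%%%%%%%%%%%%%%%%%%%%%%%%%%%%%%%%*++++++++==----
145 -------------=****%%%%%%%%%%%%%%%%%%%%%%%%%%%%%%%%%*++++++==-----
146 ------------=+****%%%%%%%***%%%%%%%%%%%%%%%%%%%%%%%**+++++=------
147 -----------==+***%%%%*******%%%%%%%%%%%%%%%%%%%%%%%%*++++==------
148 -----------=+****%%%*********%%%%%%%%%%%%%%%%%%%%*%%*++===-------
149 -----------=+****************%%%%%%%%%%%%%*%%%%%%**%%+==---------
150 -----------=+****************%%%%%%%%%%%%**%%%%%%****+=----------
151 -----------=****************%%%%***%%%%%%**%%%%%%****+=----------
152 ----------=+**************%%***********%%**%%%%%%
[... 1980 characters left out ...]
 -=+++++++****%%+=------------------------=---=+%%%%%%*++====-----
182 :=+++++******%%*+=--------------------------=+*%%%%%%%**+++==----
183 :-++++*******%%%*+=------------------------=+*%%%%%%%%**+++++=---
184 :-=+++******%%%%%+=---------------------===++*%%%%%%%%**+++++=---
185 :-=+++*****%%%%%%*=---------------------=+++***%%%%%%%**+++++=---
186 ::-++*****%%%%%%%*=--------------------==+++***%%%%%%%***++++=---
187 ::-=+*****%%%%%%%+=--------------------=++++***%%%%%%****++++=---
188 ::-=++***%%%%%%%*+=-===----------------=+*****%%%%*******++++=---
189 ::-=++***%%%%%%%**+++*++=------------=++*%%**%%%%%******+++++=---
190 :::-+++**%%%%%%%%%%%%%%**+=---------=+*%%%%%%%%%%%******+++++=---
226
```

Call:
{"op": "servo_tool", "data": {"moves": [[[-0.2,1.2,0,0,0,0,30],[0,0,0,0,0,0,30],[0,0,7,0,0,0,30],[0,0,7,0,0,0,30],[0,0,6,0,0,0,30],[0,0,0,0,0,0,30],[0,0,0,0,0,0,30],[0,0,0,0,0,0,30]]]}}

```text
time: 23.02
tool_pos: [0.6454, 0.1432, 0.3183]
tool_rot: [-0.0, 1.0, -0.012, 0.0]
contact_force: [0.0, -0.7, -2.8]
gripper_width: 0.42
grasp_force: 61.2
```

Run:
```python
from h import *
s=st(); f=grab('wrist','w15'); M=rm(s['tool_rot']); T=np.array(s['tool_pos']); print(M[:,2])
q=T+M@[.0157,-.0009,.1387]; print('ring est',q)
g=cv2.cvtColor(f['image'],cv2.COLOR_BGR2GRAY)
p=proj(f,[[.6610,.1437,.201]])[0]; print('stub px',p, 'ring px',proj(f,[q])[0])
x,y=int(p[0]),int(p[1])
h='@#%*+=-:. '
for r in range(y-30,y+20): print(r,''.join(h[min(9,int(v)//26)] for v in g[r,x-32:x+33]))
print(x-32)
```

```text
{'time': 23.025, 'joint_pos': [0.1058, 0.1042, 1.4381, 0.0, 1.5985, 1.7006], 'tool_pos': [0.6454, 0.1432, 0.3183], 'tool_rot': [-0.0001, 0.9999, -0.012, 0.0004], 'contact_force': [0.0495, -0.7248, -2.8041], 'grasp_force': 61.1878, 'gripper_width': 0.4202}
[ 7.94699113e-04  1.15916267e-04 -9.99999678e-01]
ring est [0.66126934 0.14372976 0.17962059]
stub px [256.85991097 174.67855702] ring px [256.81984478 168.53225062]
144 ---------------=+%%%%%%%%%%%%%%%%%%%%%%%%%%%%%%%%%*++==++++++==--
145 --------------=+*%%%%%*%%%%%%%%%%%%%%%%%%%%%%%%%%%%*++++++++==---
146 -------------=+*%%%%%%*%%%%%%%%%%%%%%%%%%%%%%%%%%%%%*+++++++=----
147 -------------=+**%%%%%*%%%%%%%%%%%%%%%%%%%%%%%%%%%%%*+++++++=----
148 -------------=+**%%%%%*%%%%%%%%%%%%%%%%%%%%%%%%%%%%%%*++++++=----
149 ------------=+****%%**%%%%%%%%%%%%%%%%%%%%%%%%%%%%%%%*++++++==---
150 -----------=++*******%%%%%%%%%%%%%%%%%%%%%%%%%%%%%%%%%*++++++==--
151 -----------=+********%%%%%%%%**********%%%%%%%%%%%%%%%*+++++++=--
152 -----------=+********%%%%%%***************%%%%%%%%%%%%%*++++++=--
153 -----------=+********%%%%******************%
[... 2125 characters left out ...]
 +++++=-=+****%%%%%%%**++++++++++++++++++++++++***%%%%%%%*+=------
185 =++++=-=+***%%%%%%%**+++++++++++++++++++++++++***%%%%%%%**==-----
186 =++++===+***%%%%%%%*+=+++++++++++++++++++++++++**%%%%%%%**+====--
187 -+++++=+****%%%%%%*+===+++++++++++++++++++++==+**%%%%%%%**++++=--
188 -=++++++***%%%%%%**+===+++++++++++++++++**++==+**%%%******+++++=-
189 -=+++++++**%%%%%%%**++******++++++++++******++**%%%%******+++++=-
190 -=+++++==+*%%%%%%%%%%%%%%%**++++++++++**%*%%%%%%%%%*******+++++=-
191 :-+++++===+*%%%%%%%%%%%%%%%*+========+****%%%%%%%%%******++++++=-
192 --++++++==+*%%%%%%%%%%%%%%%%*+=======+*****%%%%%%%%*******+++++==
193 =++*****++**%%*%%%%%%%%%%%%%%*++++++******%%%%%%%%%************++
224
```

```bash
python3 -c "
from plant import manip
print(manip.job_done())"
```

```text
the job is handed in; nothing more can be done
None
```

I pushed the carrier home and let go of it, and handed the job in with the pliers squeezed and upright and the ring around the stub. By my measurements the ring is within about 1 mm of the groove's centre sideways, and at its height to about 0.6 mm by a touch on the board (a rougher seating estimate put it 2 mm low); the hand-in returned no verdict.

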